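# Set and lock a tape measure from a batten to a line

### The arm

A 6-joint arm with a two-finger parallel gripper is mounted at the origin on the work surface; the furniture and walls round the work are solid. World frame = base frame: x ahead of the robot, y to its left, z up, the work surface at z = 0. Lengths are in m, angles in rad, forces in N, time in s.
With the tool pointing down it reaches from about 0.25 to 0.725 m from the base axis. Payload 4 kg.
Tool frame: the origin (TCP) lies midway between the tips of the shut fingers; the grasp point (between the pads) lies 19 mm behind it; z points along the fingers, y is the line along which they close (so a half turn about z gives the same grasp; the last joint's range is limited). The gripper opens to 85 mm and grips with 20 to 120 N. Pads are 22 mm wide; open, the fingers measure 114 mm over their backs; the gripper's body (76 mm by 85 mm) begins 54 mm behind the grasp point. The pads swing forward as they close: fully open they stand 13 mm farther back than shut.
Start: joints at [-1.103, 0.241, 0.005, 1.335, 0, 1.571], TCP at [0.225, -0.446, 0.207] pointing down, gripper open.
Joint ranges: [-2.72, 2.72], [-1.05, 1.87], [-1.09, 1.28], [-1.99, 2.15], [-1.42, 1.44], [-3.14, 3.14]. Speed limits (rad/s): [2.79, 2.79, 3.14, 3.14, 3.14, 3.14].

### API

Orientations are given as a unit quaternion [x, y, z, w].
In Python, from workcell import bot, camera, job_done gives the robot as it stands.
- The arm moves only by the tool carry_out, never from a script. Its argument "plan" is a list of rows, each an object of numbers: "dx", "dy", "dz": the shift along the tool's x, y, z in mm; "twist": the turn about the tool's z in degrees; "fingers": the closure, from -1 (fully open) to 1 (shut). In form: [{"dx": .., "dy": .., "dz": .., "twist": .., "fingers": ..}, ...]. A call has exactly 5 rows; each row is the pose to reach, as a shift and turn from the pose commanded when the call began, along the tool's axes at that moment; what a row does not reach only later rows make up. A row lasts 1/12 s, in which the tool goes at most 41.7 mm and 7.16 degrees, less where a joint would pass 70% of its speed; a pose out of reach is approached as far as the arm can. A call with a gripper value outside its range is refused whole. The fingers move at their own pace and stop on an object; the grip force is fixed at half the most. Time passes only in rows, so rows that repeat a pose let the fingers close, or fill a call up. It gives the time, the measured TCP pose, the force, the opening and the grip force at its end, in the units of the state.
- bot.get_obs(): the state, without advancing time (a new reading comes with each control period).
- camera(name): name is "scene" or "top" or "wrist"; returns a dict with "image" (420x560x3 uint8, red, green, blue), "intrinsics" (3x3 intrinsics, pixels), "eye" and "attitude" of the camera in the world. Camera axes: x right, y down, z forward; pixel columns grow to the right and rows downward; lengths in m; the calibration is good to about 2 mm. A picture is of the moment at which its call begins. There is no depth.
- job_done(): hands the job in; it is judged then, once.
The state is a dict: "clock": time; "joint_pos": joint angles; "joint_vel": joint speeds; "tau": joint torques, N m; "eef_pos": TCP position; "tool_rot": TCP orientation; "ft_force": force on the tool from outside, world axes, zero at the start; "ft_torque": the same for the moment, N m; "grip_width": finger opening in m; "grasp_force": force on a finger pad.
Only numpy, scipy, OpenCV 4.12 (cv2) and the standard library are available. Lean on these libraries where they do the work, as an engineer would, in place of code of your own. Each camera call takes 0.05 s, during which the arm holds its last target. There are 200 camera calls.

### The job

Hook the end of the tape measure over the far side of the batten (the side away from the dark line) on the marking-out board and, with its lock button still up, back the case straight away from the batten until the front of the case stands over the dark line across the board. Let the case stand there (its rubber sole holds it against the spring) and press the lock button on top fully down; leave the tape hooked, locked and lying square to the batten. Do not disturb the cup or the wooden rib nearby.

Things in the scene. Friction and masses are not known exactly. Their poses are not given: they have to be found in the camera images.
- tape: Case of a loose tape measure (0.56 kg in all): grey rounded block 110 long (x) x 44 wide (y) x 66 high (z), standing on a rubber sole whose friction (about 3 N or more) holds it against the tape's spring. Origin at the centre of the underside; +x points out of the front, along the tape. Grasp it from above across the 44 mm width.
- tape_front (a point): Foot of the case's front face, on its centre line (55 mm ahead of the tape origin, at underside height). The stiff, level metal tape (24 wide, 2.4 thick) leaves the front 17 mm above the underside.
- tape_hook (a point): Lower edge of the tape's end hook, on the inner face that bears on the batten, centre line. The hook is a steel plate 30 wide and 3 thick (3 mm further out than this point) reaching from the tape down to this point, 4 mm above the level of the case's underside.
- tape_blade (a joint): How far the tape is pulled out, m: 0 drawn in (hook 48 mm ahead of the front) to 0.105. A spring draws it in with about 1.2 N (at 0) to 1.6 N (at 0.1).
- tape_lock (a joint): Travel of the lock button, m: 0 up (tape runs free) to 0.008 fully down (tape braked). It stays where it is left; pressing it home takes about 6 to 12 N straight down. Counts as locked beyond 0.006.
- tape_button (a point): Centre of the top of the lock button, a black cylinder of 28 mm diameter on top of the case, 22 mm ahead of the case centre and standing 15 mm above the case top when up (81 mm above the underside).
- board: Fixed plywood marking-out board, 280 (x) x 150 (y) x 10 mm. Origin at the centre of its underside; +x points towards the batten end. The wooden batten runs across the full width on top, from x = 94 to 120 mm, 12 mm high (its top 22 mm above the table); 20 mm of board lies beyond it.
- batten_edge (a point): Middle of the batten's far top edge (board x = 120, y = 0, z = 22 mm): the side facing away from the line, which the hook must bear on.
- mark: The dark line across the board, 4 mm wide, 150 mm long, flat. Origin on its middle at table height (the board's top, where the line lies, is 10 mm higher); x as the board's x. It lies 100 to 140 mm from the batten's far side.
- cup: Small bisque cup standing behind the board, 57 mm wide, 58 high, loose; bystander.
- rib: Flat wooden potter's rib, 103 x 49 x 4 mm, lying behind the board, loose; bystander.

How it is judged:
On the way:
1. the hook bears on the batten's far side and the tape is pulled out 30 mm or more by backing the case away, the lock still up (contact force between tape and board above 0.3 N and x of tape_hook in the frame of batten_edge between -0.005 and 0.006 m and z of tape_hook in the frame of batten_edge below -0.002 m and value of joint tape_blade above 0.03 m and value of joint tape_lock below 0.003 m), for 0.2 s.
At the end, for the whole second after the job is handed in: The hook hangs over the batten's far side (bearing on it within 6 mm), the front of the case is within 8 mm of the line, the case stands upright on the board, square to the batten within 8 degrees, the lock button is down past 6 mm, and the tape measure is at rest and let go (x of tape_hook in the frame of batten_edge between -0.005 and 0.006 m and z of tape_hook in the frame of batten_edge below -0.002 m and y of tape_hook in the frame of batten_edge between -0.07 and 0.07 m and x of tape_front in the frame of mark between -0.008 and 0.008 m and z of tape_front in the frame of mark below 0.014 m and angle between the x axis of tape and the x axis of board, either way round below 0.14 rad and angle between tape's own z axis and vertical below 0.08 rad and value of joint tape_lock above 0.006 m and linear speed of tape below 0.01 m/s); the robot touches nothing.
It fails at once if the cup or the rib was pushed more than 30 mm (distance of any of cup, rib from where it was at the start of the episode above 0.03 m).
It also fails if it takes over 54 s, if anything falls off the work surface, if the arm or the gripper's body presses on something with over 40 N, if the wrist force passes 120 N, or if a joint passes its speed limit or range.

## Working session

There is one attempt and no reset: what is moved stays moved. The work goes in short steps, Python scripts to look and compute and a tool call to move; the robot and the scene stay as the last step left them, time stands still between calls to the robot, and variables do not carry over. Pictures are saved under pics/ and viewed, at most 10 in all, crops included, and the job is handed in when it is done.

Besides the shell and the picture viewer there is one more tool, called after "Request:" in YAML: its name, and indented under it one key for each argument. carry_out: Moves the arm, as the interface text tells. Its arguments: {"type":"object","properties":{"plan":{"type":"array","items":{"type":"object","properties":{"dx":{"type":"number"},"dy":{"type":"number"},"dz":{"type":"number"},"twist":{"type":"number"},"fingers":{"type":"number"}}}}},"required":["plan"]}

```bash
mkdir -p pics; cat > h.py <<'E'
import numpy as np,cv2
from scipy.spatial.transform import Rotation as R
from workcell import bot,camera,job_done
def snap(n,f=None):
    c=camera(n)
    if f: cv2.imwrite('pics/'+f,c['image'][:,:,::-1])
    return c
def rot(c):
    a=np.array(c['attitude'],float)
    return R.from_quat(a).as_matrix() if a.size==4 else a.reshape(3,3)
def ray(c,u,v,z):
    d=rot(c)@np.linalg.solve(np.array(c['intrinsics']),[u,v,1.]);e=np.array(c['eye'])
    return e+d*(z-e[2])/d[2]
def proj(c,p):
    q=np.array(c['intrinsics'])@(rot(c).T@(np.array(p)-c['eye']));return q[:2]/q[2]
E
python3 - <<'E'
from h import *
for n in('top','scene'):
    c=snap(n,n+'1.png');print(n,c['eye'],c['attitude'],c['intrinsics'])
print(bot.get_obs())
E
```

```text
top [0.47935685 0.11937101 0.94621091] [-0.69865824  0.71456163 -0.02962426  0.02001849] [[389.46374165   0.         273.58087137]
 [  0.         389.46374165 207.6409803 ]
 [  0.           0.           1.        ]]
scene [-0.13600879  0.78954391  0.8830076 ] [-0.34068686  0.83908446 -0.39167048  0.16267747] [[515.92841279   0.         274.57293903]
 [  0.         515.92841279 204.24032694]
 [  0.           0.           1.        ]]
{'clock': 0.1, 'joint_pos': array([-1.10298737e+00,  2.41385792e-01,  3.88068696e-03,  1.33519968e+00,
       -1.25043097e-05,  1.57080069e+00]), 'joint_vel': array([-4.60764128e-04, -8.63195850e-04,  3.71797424e-03, -2.40359054e-03,
        8.78935559e-05, -6.89387183e-04]), 'tau': array([ 1.34296020e-03, -3.73139834e+01,  2.53009093e+01,  1.08570713e-02,
        7.37479445e-05,  2.23522210e-05]), 'eef_pos': array([ 0.22519047, -0.44574321,  0.20578627]), 'tool_rot': array([ 9.72768904e-01,  2.31775213e-01, -2.27252157e-04, -9.26792471e-04]), 'ft_force': array([-0.22709706, -0.67244817,  0.62395056]), 'ft_torque': array([-0.00982383, -0.02900225, -0.03231668]), 'grasp_force': 0.0, 'grip_width': 0.08529432291445156}
```

View pics/top1.png

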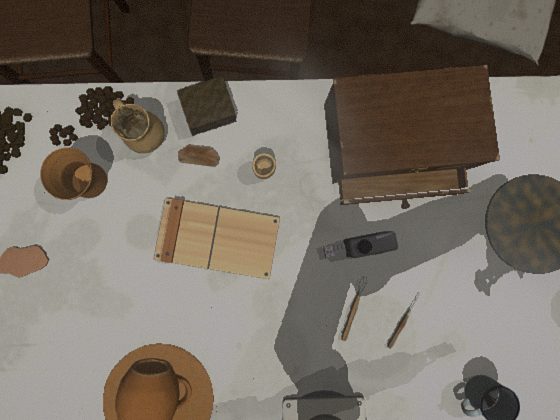

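View pics/scene1.png

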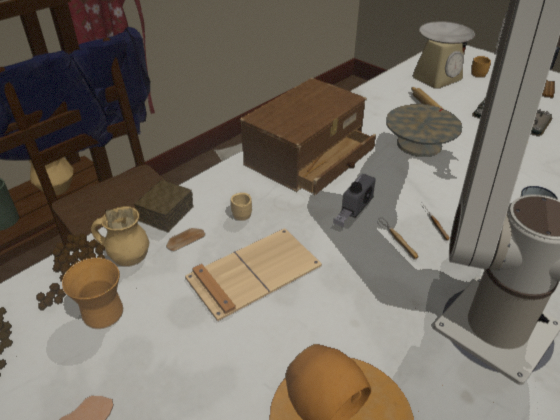

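The top view shows the board, with corners at about (165,196), (280,214), (269,278) and (154,261). The batten is at its left end and the dark line at u≈214. The tape case is at (360,245) with its blade pointing left, the cup is at (264,165) and the rib at (198,155). The scene view agrees. Next I measure these precisely.

```bash
python3 - <<'E'
from h import *
c=snap('top');im=c['image'];hsv=cv2.cvtColor(im,cv2.COLOR_RGB2HSV)
# board
m=((hsv[...,1]>70)&(hsv[...,2]>60)).astype(np.uint8);m[:185]=0;m[290:]=0;m[:,:145]=0;m[:,290:]=0
m=cv2.morphologyEx(m,cv2.MORPH_CLOSE,np.ones((7,7)))
k=max(cv2.findContours(m,0,2)[0],key=cv2.contourArea);r=cv2.minAreaRect(k);b=cv2.boxPoints(r)
w=np.array([ray(c,*p,.01) for p in b]);print('board px',b.round(1).tolist());print(w.round(4).tolist(),np.linalg.norm(w-np.roll(w,1,0),axis=1).round(3))
ctr=w.mean(0)
e1=w-np.roll(w,1,0);l=e1[np.argmax(np.linalg.norm(e1,axis=1))];l/=np.linalg.norm(l)
bat=ray(c,170,230,.022);l*=np.sign(l@(bat-ctr));print('ctr',ctr,'axis',l,np.degrees(np.arctan2(l[1],l[0])))
# intensity profile along board x
n=np.cross([0,0,1],l);g=cv2.cvtColor(im,cv2.COLOR_RGB2GRAY)
xs=np.arange(-.15,.15,.002);pr=[]
for x in xs:
    q=np.array([proj(c,ctr+x*l+y*n) for y in np.arange(-.055,.056,.005)],np.float32)
    pr.append(cv2.remap(g,q[:,0].copy(),q[:,1].copy(),1).mean())
print([(round(float(x)*1000),int(v)) for x,v in zip(xs,pr) if x<.06 or x>.08])
# tape
big=cv2.resize(im[200:290,300:420],None,fx=6,fy=6,interpolation=cv2.INTER_CUBIC)
cv2.imwrite('pics/tape.png',big[:,:,::-1])
E
```

```text
board px [[153.39999389648438, 259.5], [164.1999969482422, 196.89999389648438], [279.5, 216.8000030517578], [268.70001220703125, 279.3999938964844]]
[[0.4277, 0.3945, 0.01], [0.5767, 0.3685, 0.01], [0.5226, 0.0921, 0.01], [0.3742, 0.1214, 0.01]] [0.278 0.151 0.282 0.151]
ctr [0.47532195 0.24411629 0.01      ] axis [ 0.19203075  0.98138891 -0.        ] 78.9286796501859
[(-150, 161), (-148, 161), (-146, 162), (-144, 161), (-142, 154), (-140, 137), (-138, 141), (-136, 143), (-134, 143), (-132, 143), (-130, 143), (-128, 143), (-126, 143), (-124, 143), (-122, 143), (-120, 143), (-118, 142), (-116, 142), (-114, 142), (-112, 142), (-110, 143), (-108, 143), (-106, 143), (-104, 142), (-102, 142), (-100, 142), (-98, 143), (-96, 143), (-94, 142), (-92, 142), (-90, 142), (-88, 142), (-86, 142), (-84, 142), (-82, 143), (-80, 143), (-78, 143), (-76, 142), (-74, 142), (-72, 143), (-70, 143), (-68, 142), (-66, 143), (-64, 143), (-62, 143), (-60, 143), (-58, 142), (-56, 143), (-54, 143), (-52, 143), (-50, 143), (-48, 143), (-46, 143), (-44, 143), (-42, 142), (-40, 143), (-38, 143), (-36, 143), (-34, 
[... 216 characters left out ...]
, 140), (6, 108), (8, 79), (10, 104), (12, 140), (14, 145), (16, 144), (18, 144), (20, 144), (22, 144), (24, 144), (26, 143), (28, 144), (30, 143), (32, 144), (34, 144), (36, 144), (38, 144), (40, 144), (42, 144), (44, 144), (46, 144), (48, 144), (50, 144), (52, 144), (54, 144), (56, 144), (58, 144), (80, 143), (82, 144), (84, 144), (86, 143), (88, 144), (90, 146), (92, 140), (94, 102), (96, 71), (98, 91), (100, 101), (102, 101), (104, 99), (106, 96), (108, 93), (110, 93), (112, 94), (114, 97), (116, 99), (118, 99), (120, 99), (122, 104), (124, 120), (126, 130), (128, 139), (130, 145), (132, 144), (134, 144), (136, 144), (138, 138), (140, 133), (142, 149), (144, 159), (146, 162), (148, 161)]
```

View pics/tape.png

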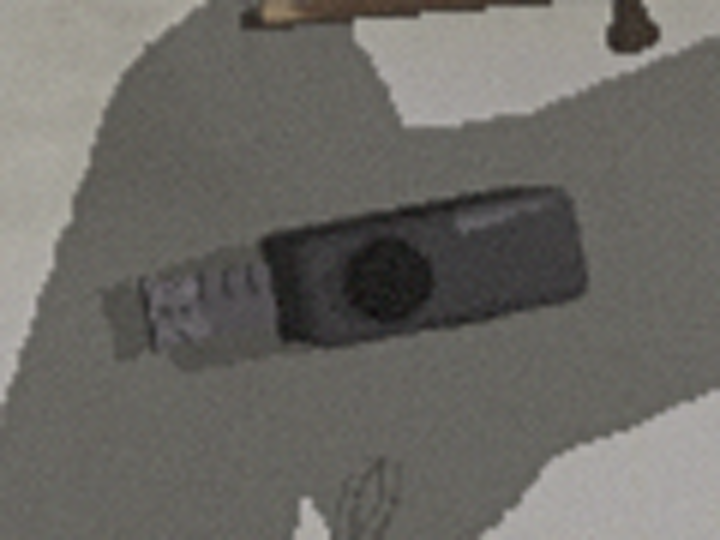

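Board size checks (281x151), and the line is at board x≈+8 mm. The crop shows the button at (388,278), the hook end at (150,315) and the mid rear edge at about (581,240). Next is the tape pose.

```bash
cat >> h.py <<'E'
def tool(o):
    M=R.from_quat(o['tool_rot']).as_matrix();return np.array(o['eef_pos']),M
def togo(p,yaw):
    """mm in present tool axes and twist deg to reach TCP p, tool x at yaw deg (pointing down)"""
    o=bot.get_obs();t,M=tool(o);y0=np.degrees(np.arctan2(M[1,0],M[0,0]))
    a=np.radians(y0);T=np.array([[np.cos(a),np.sin(a),0],[np.sin(a),-np.cos(a),0],[0,0,-1]])
    print('t',round(o['clock'],2),'tcp',t.round(4),'yaw',y0.round(2),'F',np.round(o['ft_force'],1),'w',round(o['grip_width'],4),'g',round(o['grasp_force'],1))
    print('togo mm',(T.T@(np.array(p)-t)*1000).round(1),'twist',round(-((yaw-y0+180)%360-180),1),'q6',round(o['joint_pos'][5],2))
E
python3 - <<'E'
from h import *
c=snap('top');im=c['image']
f=lambda x,y:((x+.5)/6-.5+300,(y+.5)/6-.5+200)
P={}
for n,(x,y,z) in dict(btn=(388,278,.081),hook=(148,315,.0194),rear=(581,240,.066),rl=(575,187,.066),rr=(588,292,.066),drawer=(450,15,.06)).items():
    P[n]=ray(c,*f(x,y),z);print(n,P[n].round(4))
s=im[195:295,300:420].astype(int)
# button: darkest blob
g=cv2.GaussianBlur(cv2.cvtColor(im,cv2.COLOR_RGB2GRAY),(3,3),0)
yy,xx=np.mgrid[:420,:560];m=(g<32)&(abs(xx-364.5)<9)&(abs(yy-246)<9)
print('btn px',xx[m].mean(),yy[m].mean(),m.sum(),ray(c,xx[m].mean(),yy[m].mean(),.081).round(4))
for a,b in(('btn','hook'),('rear','btn'),('rear','hook')):
    d=P[b]-P[a];print(a,b,np.hypot(*d[:2]).round(4),np.degrees(np.arctan2(d[1],d[0])).round(1))
E
```

```text
btn [ 0.4505 -0.0923  0.081 ]
hook [ 0.4362 -0.0117  0.0194]
rear [ 0.4626 -0.1694  0.066 ]
rl [ 0.4826 -0.1681  0.066 ]
rr [ 0.443  -0.1712  0.066 ]
drawer [ 0.5492 -0.1251  0.06  ]
btn px 363.9888888888889 246.14444444444445 90 [ 0.4501 -0.0917  0.081 ]
btn hook 0.0819 100.1
rear btn 0.0781 98.9
rear hook 0.16 99.5
```

```bash
python3 - <<'E'
from h import *
togo([.4538,-.1143,.14],99.5)
E
```

```text
t 0.2 tcp [ 0.2253 -0.4459  0.2061] yaw 26.8 F [0.1 0.4 0.4] w 0.0852 g 0.0
togo mm [ 353.5 -193.    66.1] twist -72.7 q6 1.57
```

Request:
carry_out:
  plan:
    - {"dx": 35,"dy": -19,"dz": 0,"twist": -7,"fingers": -1}
    - {"dx": 70,"dy": -38,"dz": 0,"twist": -14,"fingers": -1}
    - {"dx": 105,"dy": -57,"dz": 0,"twist": -21,"fingers": -1}
    - {"dx": 140,"dy": -76,"dz": 0,"twist": -28,"fingers": -1}
    - {"dx": 175,"dy": -95,"dz": 0,"twist": -35,"fingers": -1}

```text
clock: 0.62
eef_pos: [0.3393, -0.281, 0.2065]
tool_rot: [0.857, 0.516, 0.0, -0.0]
ft_force: [0.3, -0.2, 0.7]
grip_width: 0.0856
grasp_force: 0.0
```

```bash
python3 - <<'E'
from h import *
togo([.4538,-.1143,.14],99.5)
E
```

```text
t 0.62 tcp [ 0.3393 -0.281   0.2065] yaw 62.09 F [ 0.3 -0.2  0.7] w 0.0856 g 0.0
togo mm [200.9  23.2  66.5] twist -37.4 q6 1.37
```

Request:
carry_out:
  plan:
    - {"dx": 38,"dy": 5,"dz": 12,"twist": -7,"fingers": -1}
    - {"dx": 76,"dy": 9,"dz": 24,"twist": -14,"fingers": -1}
    - {"dx": 114,"dy": 14,"dz": 34,"twist": -21,"fingers": -1}
    - {"dx": 152,"dy": 18,"dz": 45,"twist": -28,"fingers": -1}
    - {"dx": 190,"dy": 22,"dz": 56,"twist": -35,"fingers": -1}

```text
clock: 1.03
eef_pos: [0.4487, -0.1238, 0.1502]
tool_rot: [0.662, 0.75, 0.0, 0.0]
ft_force: [-0.1, -1.1, -0.8]
grip_width: 0.0856
grasp_force: 0.0
```

```bash
python3 - <<'E'
from h import *
togo([.4538,-.1143,.14],99.5)
c=snap('wrist','w1.png')
for n,p in dict(btn=[.4502,-.0922,.081],hook=[.4362,-.0117,.019]).items():print(n,proj(c,p))
E
```

```text
t 1.03 tcp [ 0.4487 -0.1238  0.1502] yaw 97.15 F [-0.1 -1.1 -0.8] w 0.0856 g 0.0
togo mm [ 8.8  6.2 10.2] twist -2.3 q6 1.18
btn [289.71358199 171.11872743]
hook [283.69611138  54.38401946]
```

View pics/w1.png

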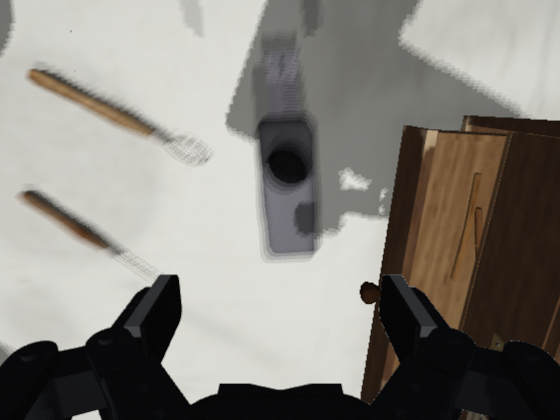

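The wrist view shows the button at (290,165), predicted (290,171), and the hook end at (282,50), predicted (284,54). That agrees well enough. The drawer is clear of the fingers, so I go down.

Request:
carry_out:
  plan:
    - {"dx": 9,"dy": 6,"dz": 20,"twist": -2.3,"fingers": -1}
    - {"dx": 9,"dy": 6,"dz": 30,"twist": -2.3,"fingers": -1}
    - {"dx": 9,"dy": 6,"dz": 50,"twist": -2.3,"fingers": -1}
    - {"dx": 9,"dy": 6,"dz": 65,"twist": -2.3,"fingers": -1}
    - {"dx": 9,"dy": 6,"dz": 65,"twist": -2.3,"fingers": -1}

```text
clock: 1.5
eef_pos: [0.4501, -0.1151, 0.0826]
tool_rot: [0.649, 0.761, -0.001, -0.003]
ft_force: [-0.4, -0.3, 0.0]
grip_width: 0.0857
grasp_force: 0.0
```

```bash
python3 - <<'E'
from h import *
togo([.4538,-.1143,.027],99.5)
c=snap('wrist');g=cv2.cvtColor(c['image'],cv2.COLOR_RGB2GRAY)
u,v=proj(c,[.4502,-.0922,.081]);yy,xx=np.mgrid[:420,:560]
m=((cv2.GaussianBlur(g,(5,5),0)<25)&(np.hypot(xx-u,yy-v)<70)).astype(np.uint8)
n,l,s,k=cv2.connectedComponentsWithStats(m);i=1+np.argmax(s[1:,4]);print(u,v,s[i],k[i],ray(c,*k[i],.081))
cv2.imwrite('pics/w2.png',c['image'][:,:,::-1])
E
```

```text
t 1.5 tcp [ 0.4501 -0.1151  0.0826] yaw 99.1 F [-0.4 -0.3  0. ] w 0.0857 g 0.0
togo mm [ 0.2  3.8 55.6] twist -0.4 q6 1.16
289.8279732745601 213.18256867221731 [ 254  184   56   55 2348] [282.15587734 209.84199319] [ 0.44598983 -0.09104778  0.081     ]
```

View pics/w2.png

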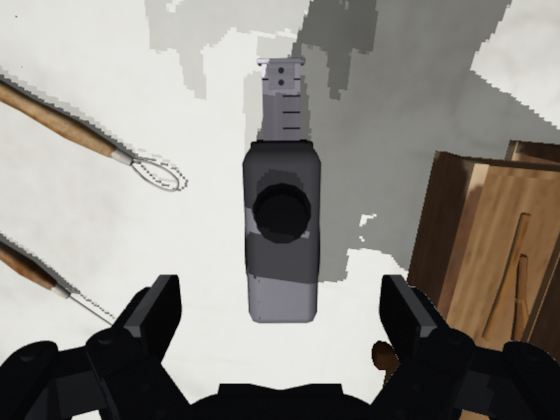

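The wrist view shows the case centred between the fingers (case u≈283, finger middle 280) and aligned with the tool. I go straight down and close.

Request:
carry_out:
  plan:
    - {"dx": 0,"dy": 1,"dz": 20,"twist": 0,"fingers": -1}
    - {"dx": 0,"dy": 1,"dz": 40,"twist": 0,"fingers": -1}
    - {"dx": 0,"dy": 1,"dz": 54,"twist": 0,"fingers": -1}
    - {"dx": 0,"dy": 1,"dz": 54,"twist": 0,"fingers": -1}
    - {"dx": 0,"dy": 1,"dz": 54,"twist": 0,"fingers": 0.3}

```text
clock: 1.97
eef_pos: [0.4539, -0.116, 0.0321]
tool_rot: [0.649, 0.761, -0.0, -0.0]
ft_force: [-0.5, -0.7, 0.6]
grip_width: 0.0757
grasp_force: 0.0
```

Request:
carry_out:
  plan:
    - {"fingers": 0.6}
    - {"fingers": 0.8}
    - {"fingers": 0.8}
    - {"fingers": 0.8}
    - {"fingers": 0.8}

```text
$.plan[0]: bad value
```

Request:
carry_out:
  plan:
    - {"fingers": 0.8}
    - {"fingers": 0.8}
    - {"fingers": 0.8}
    - {"fingers": 0.8}
    - {"fingers": 0.8}

```text
$.plan[0]: bad value
```

```bash
python3 - <<'E'
from h import *
togo([.4538,-.1143,.027],99.5)
E
```

```text
t 1.97 tcp [ 0.4539 -0.116   0.0321] yaw 99.07 F [-0.5 -0.7  0.6] w 0.0757 g 0.0
togo mm [1.7 0.2 5.1] twist -0.4 q6 1.16
```

Request:
carry_out:
  plan:
    - {"dx": 0,"dy": 0,"dz": 0,"twist": 0,"fingers": 0.6}
    - {"dx": 0,"dy": 0,"dz": 0,"twist": 0,"fingers": 0.8}
    - {"dx": 0,"dy": 0,"dz": 0,"twist": 0,"fingers": 0.8}
    - {"dx": 0,"dy": 0,"dz": 0,"twist": 0,"fingers": 0.8}
    - {"dx": 0,"dy": 0,"dz": 0,"twist": 0,"fingers": 0.8}

```text
clock: 2.38
eef_pos: [0.4539, -0.1164, 0.0334]
tool_rot: [0.649, 0.761, -0.0, 0.001]
ft_force: [-4.1, -0.9, 8.9]
grip_width: 0.0419
grasp_force: 60.0
```

```bash
python3 - <<'E'
from h import *
togo([.4538,-.1143,.027],99.5)
c=snap('wrist');g=cv2.cvtColor(c['image'],cv2.COLOR_RGB2GRAY)
cv2.imwrite('pics/w3.png',c['image'][:,:,::-1])
E
```

```text
t 2.38 tcp [ 0.4539 -0.1164  0.0334] yaw 99.09 F [-4.1 -0.9  8.9] w 0.0419 g 60.0
togo mm [2.  0.2 6.4] twist -0.4 q6 1.16
```

View pics/w3.png

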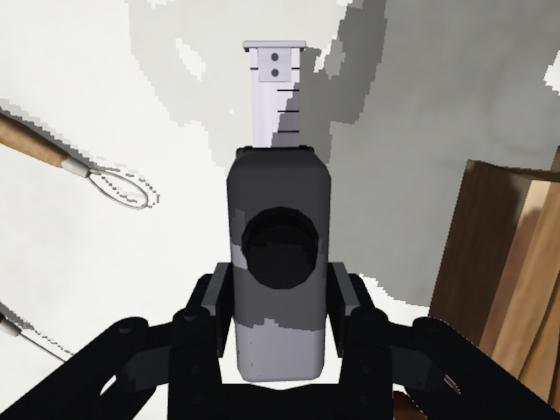

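The grip is good: 60 N, 42 mm, and the case is straight in the jaws. The button is at (281,247) and the hook plate at (274,44). I use these to get the case offset from the TCP.

```bash
python3 - <<'E'
from h import *
c=snap('wrist');t,M=tool(bot.get_obs())
g=cv2.cvtColor(c['image'],cv2.COLOR_RGB2GRAY);print(g[30:60,274].tolist())
for n,(u,v,z) in dict(btn=(281,247,.081),hookouter=(274,40,.0194),rear=(281,381,.066),topfront=(281,148,.066)).items():
    print(n,((ray(c,u,v,z)-t)@M*1000).round(1))
# target: tcp for case centre at board x, upright; assume case centre offset s along tool x
C=np.array([.4753,.2441]);a=np.radians(78.9);l=np.array([np.cos(a),np.sin(a)])
for bx in(27,37,-47):print(bx,(C+bx/1000*l).round(4))
togo([*(C+.027*l),.09],78.9)
E
```

```text
[226, 226, 226, 226, 226, 226, 226, 226, 225, 226, 202, 183, 198, 203, 199, 198, 172, 143, 180, 200, 202, 204, 170, 105, 76, 75, 76, 75, 76, 75]
btn [ 25.4  -1.  -47.6]
hookouter [105.6  -4.3  13.8]
rear [-52.8  -0.8 -32.5]
topfront [ 60.7  -1.  -32.7]
27 [0.4805 0.2706]
37 [0.4824 0.2804]
-47 [0.4663 0.198 ]
t 2.48 tcp [ 0.4539 -0.1164  0.0334] yaw 99.09 F [-5.7 -1.1  8.3] w 0.0418 g 60.0
togo mm [377.9  87.4 -56.6] twist 20.2 q6 1.16
```

Request:
carry_out:
  plan:
    - {"dx": 0,"dy": 0,"dz": -15,"twist": 0,"fingers": 0.8}
    - {"dx": 10,"dy": 2,"dz": -40,"twist": 0,"fingers": 0.8}
    - {"dx": 40,"dy": 9,"dz": -60,"twist": 3,"fingers": 0.8}
    - {"dx": 75,"dy": 17,"dz": -60,"twist": 6,"fingers": 0.8}
    - {"dx": 110,"dy": 25,"dz": -60,"twist": 9,"fingers": 0.8}

```text
clock: 2.9
eef_pos: [0.4621, -0.0024, 0.0931]
tool_rot: [0.708, 0.706, 0.001, 0.001]
ft_force: [0.1, 0.2, -7.5]
grip_width: 0.0417
grasp_force: 64.0
```

```bash
python3 - <<'E'
from h import *
togo([.4805,.2706,.09],78.9)
E
```

```text
t 2.9 tcp [ 0.4621 -0.0024  0.0931] yaw 89.81 F [ 0.1  0.2 -7.5] w 0.0417 g 64.0
togo mm [273.1  17.5   3.1] twist 10.9 q6 1.57
```

Request:
carry_out:
  plan:
    - {"dx": 35,"dy": 2,"dz": 0,"twist": 2,"fingers": 0.8}
    - {"dx": 70,"dy": 5,"dz": 0,"twist": 4,"fingers": 0.8}
    - {"dx": 105,"dy": 7,"dz": 0,"twist": 6,"fingers": 0.8}
    - {"dx": 140,"dy": 9,"dz": 0,"twist": 8,"fingers": 0.8}
    - {"dx": 170,"dy": 11,"dz": 0,"twist": 10.5,"fingers": 0.8}

```text
clock: 3.32
eef_pos: [0.4708, 0.1691, 0.0912]
tool_rot: [0.769, 0.64, -0.0, -0.001]
ft_force: [0.4, -0.8, -5.6]
grip_width: 0.0415
grasp_force: 64.0
```

```bash
python3 - <<'E'
from h import *
togo([.4805,.2706,.09],78.9)
E
```

```text
t 3.32 tcp [0.4708 0.1691 0.0912] yaw 79.56 F [ 0.4 -0.8 -5.6] w 0.0415 g 64.0
togo mm [101.6  -8.9   1.2] twist 0.7 q6 2.1
```

Request:
carry_out:
  plan:
    - {"dx": 30,"dy": -3,"dz": 0,"twist": 0.3,"fingers": 0.8}
    - {"dx": 60,"dy": -6,"dz": 0,"twist": 0.7,"fingers": 0.8}
    - {"dx": 90,"dy": -9,"dz": 0,"twist": 0.7,"fingers": 0.8}
    - {"dx": 101,"dy": -9,"dz": 0,"twist": 0.7,"fingers": 0.8}
    - {"dx": 101,"dy": -9,"dz": 0,"twist": 0.7,"fingers": 0.8}

```text
clock: 3.73
eef_pos: [0.481, 0.2709, 0.091]
tool_rot: [0.771, 0.637, 0.0, -0.001]
ft_force: [-0.2, -0.1, -6.6]
grip_width: 0.0418
grasp_force: 64.0
```

```bash
python3 - <<'E'
from h import *
togo([.4805,.2706,.09],78.9)
c=snap('wrist','w4.png');snap('top','t4.png')
t,M=tool(bot.get_obs())
C=np.array([.4753,.2441]);a=np.radians(78.9);l=np.array([np.cos(a),np.sin(a)]);n=np.array([-l[1],l[0]])
for y in(-75,0,75):print('far edge',y,proj(c,[*(C+.12*l+y/1000*n),.022]),'end',proj(c,[*(C+.14*l+y/1000*n),.01]))
print(proj(c,t+M@[.104,0,.012]))
E
```

```text
t 3.73 tcp [0.481  0.2709 0.091 ] yaw 79.14 F [-0.2 -0.1 -6.6] w 0.0418 g 64.0
togo mm [-0.4 -0.4  1. ] twist 0.2 q6 2.27
far edge -75 [398.90217362  76.53821245] end [396.26932453  45.09679084]
far edge 0 [281.94777558  75.96071065] end [282.05597721  44.52539222]
far edge 75 [164.93672512  75.38292911] end [167.78860246  43.95372331]
[283.07283169  50.6570353 ]
```

View pics/w4.png

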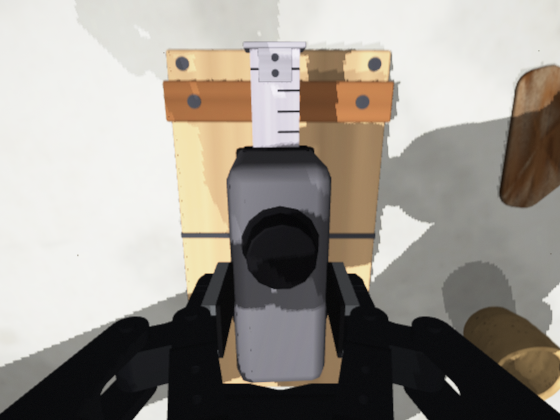

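The wrist view shows the hook at v≈44, past the batten's far edge at v≈81 and in line with the board end at v≈49. The line is at v≈235 and the case is square. By rays the hook has about 12 mm of clearance, so I lower onto the board.

Request:
carry_out:
  plan:
    - {"dx": 0,"dy": 0,"dz": 15,"twist": 0.2,"fingers": 0.8}
    - {"dx": 0,"dy": 0,"dz": 30,"twist": 0.2,"fingers": 0.8}
    - {"dx": 0,"dy": 0,"dz": 40,"twist": 0.2,"fingers": 0.8}
    - {"dx": 0,"dy": 0,"dz": 44,"twist": 0.2,"fingers": 0.8}
    - {"dx": 0,"dy": 0,"dz": 44,"twist": 0.2,"fingers": 0.8}

```text
clock: 4.25
eef_pos: [0.48, 0.2662, 0.0462]
tool_rot: [0.774, 0.634, -0.002, -0.0]
ft_force: [0.2, -0.5, -6.3]
grip_width: 0.0418
grasp_force: 64.0
```

```bash
python3 - <<'E'
from h import *
togo([.4805,.2706,.0434],78.9)
c=snap('wrist');t,M=tool(bot.get_obs());g=cv2.GaussianBlur(cv2.cvtColor(c['image'],cv2.COLOR_RGB2GRAY),(3,3),0)
print('hookouter',((ray(c,274,40,t[2]-.014)-t)@M*1000).round(1))
for u in(215,222,340):
  print(u,'v:',[(v,int(g[v,u])) for v in range(40,130,3)])
for u in(160,190,200,350,370):
  s=g[180:330,u];v=180+int(s.argmin());print(u,'dark',v,s.min(),((ray(c,u,v,.01)-t)@M*1000).round(1))
E
```

```text
t 4.25 tcp [0.48   0.2662 0.0462] yaw 78.62 F [ 0.2 -0.5 -6.3] w 0.0418 g 64.0
togo mm [ 4.5 -0.4  2.8] twist -0.3 q6 2.28
hookouter [104.2  -4.8  13.9]
215 v: [(40, 207), (43, 207), (46, 207), (49, 207), (52, 208), (55, 208), (58, 208), (61, 208), (64, 152), (67, 121), (70, 125), (73, 128), (76, 129), (79, 129), (82, 126), (85, 123), (88, 119), (91, 120), (94, 123), (97, 125), (100, 127), (103, 128), (106, 129), (109, 130), (112, 128), (115, 115), (118, 204), (121, 207), (124, 207), (127, 207)]
222 v: [(40, 203), (43, 203), (46, 203), (49, 204), (52, 204), (55, 204), (58, 204), (61, 204), (64, 150), (67, 121), (70, 125), (73, 128), (76, 129), (79, 129), (82, 126), (85, 123), (88, 119), (91, 120), (94, 123), (97, 125), (100, 127), (103, 129), (106, 129), (109, 130), (112, 128), (115, 117), (118, 204), (121, 206), (124, 207), (127, 207)]
340 v: [(40, 210), (43, 210), (46, 211), (49, 209), (52, 188), (55, 188), (58, 188), (61, 183), (64, 112), (67, 144), (70, 147), (73, 148), (76, 149), (79, 148), (82, 146), (85, 145), (88, 143), (91, 142), (94, 143), (97, 146), (100, 149), (103, 153), (106, 153), (109, 153), (112, 148), (115, 150), (118, 212), (121, 212), (124, 212), (127, 213)]
160 dark 327 12 [-74.1 -85.8  37.4]
190 dark 302 12 [-53.9 -63.2  37.3]
200 dark 288 12 [-43.1 -55.6  37.3]
350 dark 328 11 [-74.6  47.   37.2]
370 dark 303 12 [-54.5  59.3  37.2]
```

Request:
carry_out:
  plan:
    - {"dx": 0,"dy": 0,"dz": 0.5,"twist": 0,"fingers": 0.8}
    - {"dx": 0,"dy": 0,"dz": 1,"twist": 0,"fingers": 0.8}
    - {"dx": 0,"dy": 0,"dz": 2,"twist": 0,"fingers": 0.8}
    - {"dx": 0,"dy": 0,"dz": 2,"twist": 0,"fingers": 0.8}
    - {"dx": 0,"dy": 0,"dz": 2,"twist": 0,"fingers": 0.8}

```text
clock: 4.72
eef_pos: [0.4814, 0.268, 0.0459]
tool_rot: [0.773, 0.634, 0.0, 0.0]
ft_force: [-0.5, -0.4, -6.3]
grip_width: 0.0419
grasp_force: 64.0
```

```bash
python3 - <<'E'
from h import *
togo([.4805,.2706,.0434],78.9)
c=snap('wrist');t,M=tool(bot.get_obs());g=cv2.GaussianBlur(cv2.cvtColor(c['image'],cv2.COLOR_RGB2GRAY),(3,3),0)
print([(v,int(g[v,222])) for v in range(50,126,2)])
print([(v,int(g[v,274])) for v in range(34,60,2)])
for u in(210,345):
  s=g[180:262,u];print(u,s[::2].tolist())
E
```

```text
t 4.72 tcp [0.4814 0.268  0.0459] yaw 78.71 F [-0.5 -0.4 -6.3] w 0.0419 g 64.0
togo mm [ 2.4 -1.4  2.5] twist -0.2 q6 2.28
[(50, 204), (52, 203), (54, 203), (56, 203), (58, 203), (60, 203), (62, 204), (64, 204), (66, 204), (68, 170), (70, 114), (72, 123), (74, 125), (76, 127), (78, 128), (80, 128), (82, 129), (84, 129), (86, 127), (88, 125), (90, 123), (92, 120), (94, 119), (96, 120), (98, 123), (100, 124), (102, 125), (104, 127), (106, 128), (108, 129), (110, 129), (112, 130), (114, 130), (116, 128), (118, 118), (120, 131), (122, 200), (124, 206)]
[(34, 198), (36, 200), (38, 200), (40, 195), (42, 202), (44, 223), (46, 210), (48, 208), (50, 224), (52, 205), (54, 104), (56, 77), (58, 75)]
210 [202, 202, 202, 204, 203, 202, 201, 203, 208, 213, 220, 219, 206, 211, 216, 220, 222, 222, 222, 220, 221, 222, 222, 222, 222, 222, 221, 221, 220, 221, 221, 221, 221, 221, 221, 221, 209, 111, 86, 90, 174]
345 [122, 122, 122, 122, 123, 122, 122, 122, 122, 122, 122, 123, 122, 123, 122, 122, 122, 122, 123, 122, 122, 122, 122, 123, 122, 122, 122, 122, 122, 123, 122, 122, 122, 122, 122, 122, 111, 54, 51, 60, 111]
```

Request:
carry_out:
  plan:
    - {"dx": 0,"dy": 0,"dz": 1,"twist": 0,"fingers": 0.8}
    - {"dx": 0,"dy": 0,"dz": 2,"twist": 0,"fingers": 0.8}
    - {"dx": 0,"dy": 0,"dz": 2.5,"twist": 0,"fingers": 0.8}
    - {"dx": 0,"dy": 0,"dz": 2.5,"twist": 0,"fingers": 0.8}
    - {"dx": 0,"dy": 0,"dz": 2.5,"twist": 0,"fingers": 0.8}

```text
clock: 5.18
eef_pos: [0.4814, 0.268, 0.0436]
tool_rot: [0.773, 0.634, 0.0, 0.0]
ft_force: [-2.4, -0.3, -1.0]
grip_width: 0.0418
grasp_force: 64.6
```

```bash
python3 - <<'E'
from h import *
togo([.4805,.2706,.0434],78.9)
c=snap('wrist');t,M=tool(bot.get_obs());f=lambda u,v,z:((ray(c,u,v,z)-t)@M*1000).round(1)
print('mark',f(210,256,.01),f(345,256,.01),'faredge',f(222,69,.022),'near',f(222,120,.022),'hookout',f(274,40,.0294),'btn',f(281,247,.091))
E
```

```text
t 5.18 tcp [0.4814 0.268  0.0436] yaw 78.71 F [-2.4 -0.3 -1. ] w 0.0418 g 64.6
togo mm [ 2.4 -1.4  0.2] twist -0.2 q6 2.28
mark [-17.4 -46.   33.6] [-17.3  40.5  33.6] faredge [ 92.9 -30.8  21.6] near [ 67.7 -32.1  21.6] hookout [105.2  -4.1  14.2] btn [ 24.8  -0.8 -47.4]
```

The case is touching the board, with the hook about 9 mm past the far edge. The line is about 73 mm behind the case front, so I back off 65 mm with a 1 mm lift.

Request:
carry_out:
  plan:
    - {"dx": -4,"dy": 0,"dz": -1,"twist": 0,"fingers": 0.8}
    - {"dx": -10,"dy": 0,"dz": -1,"twist": 0,"fingers": 0.8}
    - {"dx": -18,"dy": 0,"dz": -1,"twist": 0,"fingers": 0.8}
    - {"dx": -26,"dy": 0,"dz": -1,"twist": 0,"fingers": 0.8}
    - {"dx": -34,"dy": 0,"dz": -1,"twist": 0,"fingers": 0.8}

```text
clock: 5.65
eef_pos: [0.4745, 0.2335, 0.0439]
tool_rot: [0.773, 0.634, -0.0, 0.0]
ft_force: [1.3, 1.4, -7.1]
grip_width: 0.0418
grasp_force: 64.0
```

Request:
carry_out:
  plan:
    - {"dx": -8,"dy": 0,"dz": 0,"twist": 0,"fingers": 0.8}
    - {"dx": -16,"dy": 0,"dz": 0,"twist": 0,"fingers": 0.8}
    - {"dx": -24,"dy": 0,"dz": 0,"twist": 0,"fingers": 0.8}
    - {"dx": -31,"dy": 0,"dz": 0,"twist": 0,"fingers": 0.8}
    - {"dx": -31,"dy": 0,"dz": 0,"twist": 0,"fingers": 0.8}

```text
clock: 6.07
eef_pos: [0.4679, 0.2023, 0.044]
tool_rot: [0.774, 0.633, -0.001, 0.0]
ft_force: [0.4, 0.9, -6.7]
grip_width: 0.0419
grasp_force: 64.0
```

Request:
carry_out:
  plan:
    - {"dx": 0,"dy": 0,"dz": 0,"twist": 0,"fingers": 0.8}
    - {"dx": 0,"dy": 0,"dz": 0,"twist": 0,"fingers": 0.8}
    - {"dx": 0,"dy": 0,"dz": 0,"twist": 0,"fingers": 0.8}
    - {"dx": 0,"dy": 0,"dz": 0,"twist": 0,"fingers": 0.8}
    - {"dx": 0,"dy": 0,"dz": 0,"twist": 0,"fingers": 0.8}

```text
clock: 6.48
eef_pos: [0.4687, 0.2045, 0.0441]
tool_rot: [0.773, 0.634, 0.0, 0.0]
ft_force: [1.1, 1.1, -6.9]
grip_width: 0.0417
grasp_force: 63.9
```

```bash
python3 - <<'E'
from h import *
togo([.4805,.2706,.0434],78.9)
snap('wrist','w5.png')
E
```

```text
t 6.48 tcp [0.4687 0.2045 0.0441] yaw 78.73 F [ 1.1  1.1 -6.9] w 0.0417 g 63.9
togo mm [67.2 -1.3  0.7] twist -0.2 q6 2.18
```

View pics/w5.png

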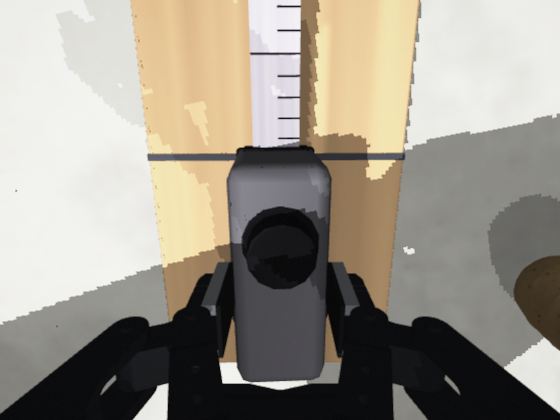

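```bash
python3 - <<'E'
from h import *
c=snap('wrist');t,M=tool(bot.get_obs());f=lambda u,v,z:((ray(c,u,v,z)-t)@M*1000).round(1)
g=cv2.cvtColor(c['image'],cv2.COLOR_RGB2GRAY)
for u in(180,215,350,390):
  s=255-g[145:170,u].astype(float);s=np.clip(s-np.median(s)-20,0,None);v=145+(s*np.arange(25)).sum()/s.sum();print('mark',u,v.round(1),f(u,v,.01))
print('btn',f(281,247,.0915),'rear',f(281,381,.0765))
T=snap('top');C=np.array([.4753,.2441,0]);a=np.radians(78.9);l=np.array([np.cos(a),np.sin(a),0])
print([proj(T,[*(C+x*l)[:2],z]).round(1) for x,z in((.008,.01),(-.015,.091),(.12,.022))])
cv2.imwrite('pics/t5.png',cv2.resize(T['image'][185:290,140:290],None,fx=5,fy=5,interpolation=2)[:,:,::-1])
E
```

```text
mark 180 156.6 [ 46.4 -59.8  34.1]
mark 215 156.5 [ 46.4 -39.3  34.1]
mark 350 156.1 [46.7 39.8 34.1]
mark 390 158.2 [45.5 63.3 34.1]
btn [ 24.9  -0.8 -47.4] rear [-53.3  -0.7 -32.4]
[array([213.2, 237.4]), array([218.3, 239.4]), array([165.7, 229.4])]
```

View pics/t5.png

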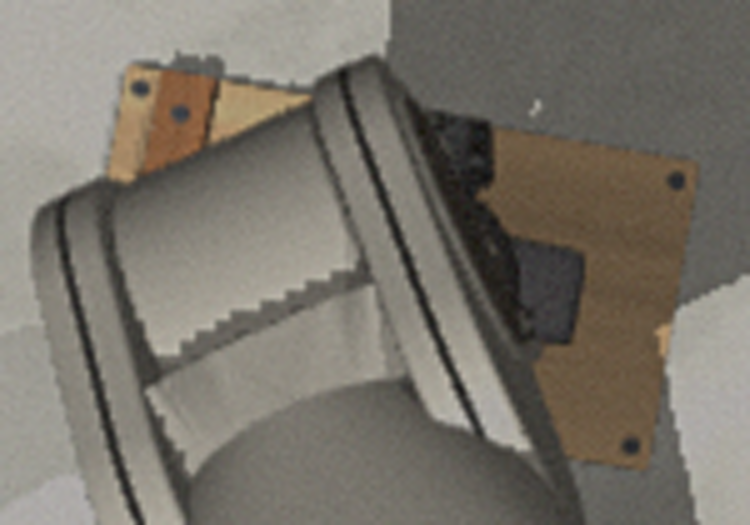

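The top view is mostly hidden by the arm. It does show the case's rear top edge, corners (585,255) and (572,343), and the board's near end, corners (697,160) and (650,468).

```bash
python3 - <<'E'
from h import *
T=snap('top');C=np.array([.4753,.2441,0]);a=np.radians(78.9);l=np.array([np.cos(a),np.sin(a),0])
f=lambda x,y,z:((ray(T,(x+.5)/5-.5+140,(y+.5)/5-.5+185,z)-C)@l*1000).round(1)
print('rear',f(585,255,.0765),f(572,343,.0765),'end',f(697,160,.01),f(650,468,.01))
t,M=tool(bot.get_obs());print('tcp board x',((t-C)@l*1000).round(1))
E
```

```text
rear -95.5 -96.6 end -138.7 -141.5
tcp board x -40.4
```

Estimates of the remaining travel run from 6 to 10 mm, so I back off 8 and set the case down.

Request:
carry_out:
  plan:
    - {"dx": -4,"dy": 0,"dz": 0,"twist": 0,"fingers": 0.8}
    - {"dx": -8,"dy": 0,"dz": 0,"twist": 0,"fingers": 0.8}
    - {"dx": -8,"dy": 0,"dz": 0,"twist": 0,"fingers": 0.8}
    - {"dx": -8,"dy": 0,"dz": 1,"twist": 0,"fingers": 0.8}
    - {"dx": -8,"dy": 0,"dz": 1,"twist": 0,"fingers": 0.8}

```text
clock: 7.1
eef_pos: [0.4667, 0.1959, 0.0436]
tool_rot: [0.773, 0.634, -0.0, 0.0]
ft_force: [-1.5, -1.6, -0.7]
grip_width: 0.0417
grasp_force: 64.6
```

```bash
python3 - <<'E'
from h import *
togo([.4672,.1966,.0434],78.9)
c=snap('wrist');t,M=tool(bot.get_obs());f=lambda u,v,z:((ray(c,u,v,z)-t)@M*1000).round(1)
g=cv2.cvtColor(c['image'],cv2.COLOR_RGB2GRAY)
for u in(180,215,350):
  print(u,[(v,int(g[v,u])) for v in range(128,160,2)])
togo([.4672,.1966,.0434],78.9)
E
```

```text
t 7.1 tcp [0.4667 0.1959 0.0436] yaw 78.69 F [-1.5 -1.6 -0.7] w 0.0417 g 64.6
togo mm [0.8 0.3 0.2] twist -0.2 q6 2.17
180 [(128, 210), (130, 209), (132, 210), (134, 210), (136, 211), (138, 155), (140, 83), (142, 85), (144, 87), (146, 193), (148, 210), (150, 210), (152, 209), (154, 210), (156, 209), (158, 208)]
215 [(128, 203), (130, 204), (132, 204), (134, 204), (136, 203), (138, 138), (140, 81), (142, 82), (144, 82), (146, 195), (148, 204), (150, 204), (152, 204), (154, 203), (156, 204), (158, 205)]
350 [(128, 214), (130, 214), (132, 214), (134, 213), (136, 143), (138, 62), (140, 47), (142, 48), (144, 60), (146, 123), (148, 123), (150, 124), (152, 123), (154, 124), (156, 123), (158, 123)]
t 7.15 tcp [0.4667 0.1959 0.0436] yaw 78.69 F [-0.8 -0.   0.3] w 0.0419 g 64.7
togo mm [0.8 0.3 0.2] twist -0.2 q6 2.17
```

Request:
carry_out:
  plan:
    - {"dx": 0,"dy": 0,"dz": 0,"twist": 0,"fingers": 0.4}
    - {"dx": 0,"dy": 0,"dz": 0,"twist": 0,"fingers": 0}
    - {"dx": 0,"dy": 0,"dz": 0,"twist": 0,"fingers": -0.6}
    - {"dx": 0,"dy": 0,"dz": 0,"twist": 0,"fingers": -0.6}
    - {"dx": 0,"dy": 0,"dz": 0,"twist": 0,"fingers": -0.6}

```text
clock: 7.57
eef_pos: [0.4677, 0.1966, 0.0436]
tool_rot: [0.773, 0.634, 0.001, 0.0]
ft_force: [-1.1, 1.0, 0.4]
grip_width: 0.068
grasp_force: 0.0
```

Request:
carry_out:
  plan:
    - {"dx": 0,"dy": 0,"dz": -20,"twist": 0,"fingers": -0.6}
    - {"dx": 0,"dy": 0,"dz": -45,"twist": 0,"fingers": -0.6}
    - {"dx": 0,"dy": 0,"dz": -75,"twist": 0,"fingers": -0.6}
    - {"dx": 0,"dy": 0,"dz": -90,"twist": 0,"fingers": -0.6}
    - {"dx": 0,"dy": 0,"dz": -90,"twist": 0,"fingers": 0}

```text
clock: 7.98
eef_pos: [0.4702, 0.1976, 0.1376]
tool_rot: [0.773, 0.634, 0.004, 0.001]
ft_force: [0.1, -0.1, -0.8]
grip_width: 0.0579
grasp_force: 0.0
```

```bash
python3 - <<'E'
from h import *
togo([.4710,.2175,.11],78.9)
c=snap('wrist','w6.png')
togo([.4710,.2175,.11],78.9)
C=np.array([.4753,.2441,0]);a=np.radians(78.9);l=np.array([np.cos(a),np.sin(a),0])
for x,z in((.008,.01),(.12,.022),(-.025,.091),(-.102,.076)):print(x,proj(c,[*(C+x*l)[:2],z]).round(1))
E
```

```text
t 7.98 tcp [0.4702 0.1976 0.1376] yaw 78.71 F [ 0.1 -0.1 -0.8] w 0.0579 g 0.0
togo mm [19.7 -3.1 27.6] twist -0.2 q6 2.17
t 8.03 tcp [0.469  0.1971 0.1355] yaw 78.71 F [-0.3  0.6 -0.4] w 0.0503 g 0.0
togo mm [20.4 -2.  25.5] twist -0.2 q6 2.17
0.008 [275.4 129.9]
0.12 [274.2 -31.1]
-0.025 [275.1 192.4]
-0.102 [275.9 286.6]
```

View pics/w6.png

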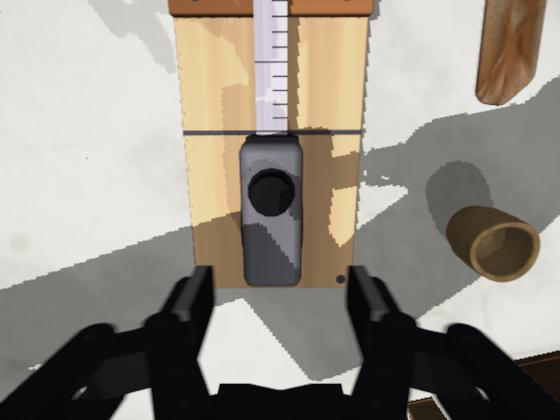

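The line is at v≈132, against the case front foot; the button is at (271,193) and square, as predicted. I close the fingers and move over the button.

Request:
carry_out:
  plan:
    - {"dx": 11,"dy": -1,"dz": 0,"twist": 0,"fingers": 1}
    - {"dx": 21,"dy": -2,"dz": 5,"twist": 0,"fingers": 1}
    - {"dx": 22,"dy": -2,"dz": 15,"twist": 0,"fingers": 1}
    - {"dx": 22,"dy": -2,"dz": 25,"twist": 0,"fingers": 1}
    - {"dx": 22,"dy": -2,"dz": 25,"twist": 0,"fingers": 1}

```text
clock: 8.45
eef_pos: [0.4666, 0.2174, 0.104]
tool_rot: [0.773, 0.634, -0.004, -0.001]
ft_force: [-0.7, 0.2, -0.1]
grip_width: 0.0001
grasp_force: 0.0
```

Request:
carry_out:
  plan:
    - {"dx": 0,"dy": 0,"dz": 0,"twist": 0,"fingers": 1}
    - {"dx": 0,"dy": 0,"dz": 0,"twist": 0,"fingers": 1}
    - {"dx": 0,"dy": 0,"dz": 0,"twist": 0,"fingers": 1}
    - {"dx": 0,"dy": 0,"dz": 0,"twist": 0,"fingers": 1}
    - {"dx": 0,"dy": 0,"dz": 0,"twist": 0,"fingers": 1}

```text
clock: 8.87
eef_pos: [0.4696, 0.2182, 0.1086]
tool_rot: [0.773, 0.634, 0.0, 0.0]
ft_force: [0.0, -0.3, 0.8]
grip_width: 0.0002
grasp_force: 0.0
```

```bash
python3 - <<'E'
from h import *
togo([.4700,.2195,.083],78.9)
E
```

```text
t 8.87 tcp [0.4696 0.2182 0.1086] yaw 78.68 F [ 0.  -0.3  0.8] w 0.0002 g 0.0
togo mm [ 1.3  0.1 25.6] twist -0.2 q6 2.2
```

Request:
carry_out:
  plan:
    - {"dx": 1,"dy": 0,"dz": 8,"twist": 0,"fingers": 1}
    - {"dx": 1,"dy": 0,"dz": 14,"twist": 0,"fingers": 1}
    - {"dx": 1,"dy": 0,"dz": 18,"twist": 0,"fingers": 1}
    - {"dx": 1,"dy": 0,"dz": 20,"twist": 0,"fingers": 1}
    - {"dx": 1,"dy": 0,"dz": 21,"twist": 0,"fingers": 1}

```text
clock: 9.28
eef_pos: [0.4689, 0.2189, 0.0863]
tool_rot: [0.773, 0.634, -0.001, -0.0]
ft_force: [-0.1, 0.1, 0.4]
grip_width: -0.0002
grasp_force: 0.0
```

Request:
carry_out:
  plan:
    - {"dx": 0,"dy": 0,"dz": 1,"twist": 0,"fingers": 1}
    - {"dx": 0,"dy": 0,"dz": 2,"twist": 0,"fingers": 1}
    - {"dx": 0,"dy": 0,"dz": 3,"twist": 0,"fingers": 1}
    - {"dx": 0,"dy": 0,"dz": 4,"twist": 0,"fingers": 1}
    - {"dx": 0,"dy": 0,"dz": 4,"twist": 0,"fingers": 1}

```text
clock: 9.7
eef_pos: [0.4694, 0.2192, 0.083]
tool_rot: [0.773, 0.634, -0.0, -0.0]
ft_force: [0.3, -0.6, -1.2]
grip_width: 0.0001
grasp_force: 0.0
```

No force has shown where the button should be, so I look.

```bash
python3 - <<'E'
from h import *
togo([.4700,.2195,.083],78.9)
a=snap('wrist')['image'];s=snap('scene')['image'][190:330,150:350]
s=cv2.resize(s,(600,420),interpolation=2);o=np.zeros((420,800,3),np.uint8);o[:,200:]=s;o[:150,:200]=cv2.resize(a,(200,150))
cv2.imwrite('pics/s7.png',o[:,:,::-1])
E
```

```text
t 9.7 tcp [0.4694 0.2192 0.083 ] yaw 78.7 F [ 0.3 -0.6 -1.2] w 0.0001 g 0.0
togo mm [0.4 0.5 0. ] twist -0.2 q6 2.2
```

View pics/s7.png

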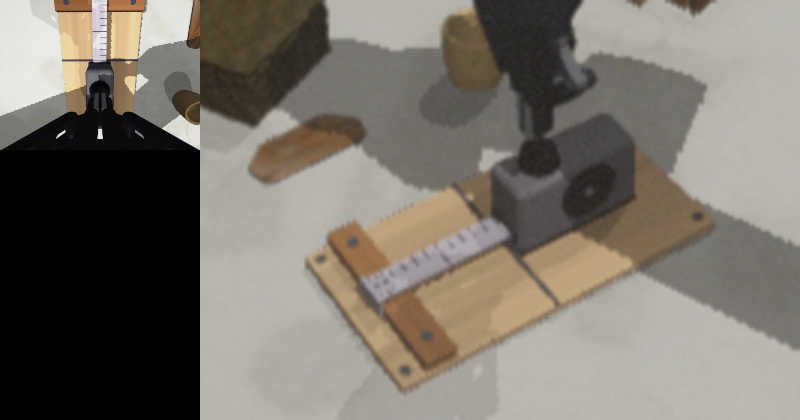

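That was my eleventh picture, one past the limit of ten, so I view no more and use numbers only. It shows the tape hooked over the batten's far side, the case front on the line, and the fingertips just above or behind the button, not on it. I check the geometry numerically.

```bash
python3 - <<'E'
from h import *
c=snap('scene');t,M=tool(bot.get_obs())
k=lambda p:((proj(c,p)-[150,190])*3+[200,0]).round(0)
print('tcp->',k(t),'seen tip ~535,137; button top seen ~540,142')
for p in([.4700,.2195],[.4685,.2200],[.4713,.2192]):
    print('btn top up',k([*p,.091]),'down',k([*p,.083]))
C=np.array([.4753,.2441,0]);a=np.radians(78.9);l=np.array([np.cos(a),np.sin(a),0])
print('mark end px',k([*(C+.008*l+.075*np.array([l[1],-l[0],0]))[:2],.01]),k([*(C+.008*l-.075*np.array([l[1],-l[0],0]))[:2],.01]))
print('far edge ends',[k([*(C+.12*l+s*.075*np.array([l[1],-l[0],0]))[:2],.022]) for s in(1,-1)])
g=cv2.cvtColor(c['image'],cv2.COLOR_RGB2GRAY);print(g[226:252:1,256:272])
E
```

```text
tcp-> [534. 154.] seen tip ~535,137; button top seen ~540,142
btn top up [533. 146.] down [534. 154.]
btn top up [534. 147.] down [535. 155.]
btn top up [532. 145.] down [533. 153.]
mark end px [449. 182.] [554. 301.]
far edge ends [array([321., 231.]), array([421., 360.])]
[[ 76  52  70  70  58  43  37  39  41  35  41  60 100 104 107 107]
 [ 73  56  70  75  57  43  39  44  38  38  42  61 102 106 107 106]
 [ 75  51  68  75  60  44  37  39  40  37  42  65 101 109 108 111]
 [ 75  54  68  76  59  36  39  40  39  44  40  65 103 109 108 109]
 [ 73  53  70  73  60  37  40  39  40  39  43  61 103 107 110 111]
 [ 77  54  68  77  65  46  42  44  43  39  41  65 103 110 111 111]
 [ 83  56  67  74  68  46  38  38  39  40  50  68 107 112 110 104]
 [ 99  68  68  76  66  45  37  39  42  49  69  93 108 103  97  85]
 [109  86  79  75  69  54  41  41  52  78 100 100  97  81  71  71]
 [108 103  85  74  74  57  44  47  69  90  93  85  71  72  70  71]
 [109 102  81  61  65  54  48  42  48  54  53  63  69  71  69  72]
 [105  84  50  40  44  39  42  41  43  42  40  47  64  71  70  68]
 [ 99  62  41  38  41
[... 217 characters left out ...]
  43  45  43  42  55  69  73]
 [ 49  40  41  38  39  42  40  38  41  46  44  43  39  51  69  71]
 [ 43  41  39  40  40  41  43  43  43  43  43  42  38  45  62  71]
 [ 43  38  40  38  41  45  45  40  37  36  41  39  38  42  66  73]
 [ 46  38  39  40  39  39  40  40  40  39  43  42  43  53  70  75]
 [ 56  45  43  39  45  40  43  42  39  42  41  47  59  74  77  71]
 [ 72  67  57  45  40  43  39  42  43  45  54  59  87 107  91  73]
 [ 94  95  79  70  61  60  51  53  60  63  79  90 111 112 107  80]
 [100 101 100  97  89  88  76  77  89  94 109 112 111 109 100  78]
 [101 101 101 104 102 101 102 102 106 112 111 107 102  95  91  80]
 [103 101 100 102 104 106 108 107 110 109 100  94  89  85  81  81]]
```

The tip merges with the button in the image, so it may be just touching. I press on in small steps and watch the force.

Request:
carry_out:
  plan:
    - {"dx": 0,"dy": 0,"dz": 0.5,"twist": 0,"fingers": 1}
    - {"dx": 0,"dy": 0,"dz": 1,"twist": 0,"fingers": 1}
    - {"dx": 0,"dy": 0,"dz": 1.5,"twist": 0,"fingers": 1}
    - {"dx": 0,"dy": 0,"dz": 2,"twist": 0,"fingers": 1}
    - {"dx": 0,"dy": 0,"dz": 2,"twist": 0,"fingers": 1}

```text
clock: 10.27
eef_pos: [0.4694, 0.2191, 0.081]
tool_rot: [0.773, 0.634, -0.0, -0.0]
ft_force: [0.2, 0.1, -0.3]
grip_width: -0.0
grasp_force: 0.0
```

Request:
carry_out:
  plan:
    - {"dx": 0,"dy": 0,"dz": 0.5,"twist": 0,"fingers": 1}
    - {"dx": 0,"dy": 0,"dz": 1,"twist": 0,"fingers": 1}
    - {"dx": 0,"dy": 0,"dz": 1.5,"twist": 0,"fingers": 1}
    - {"dx": 0,"dy": 0,"dz": 2,"twist": 0,"fingers": 1}
    - {"dx": 0,"dy": 0,"dz": 2,"twist": 0,"fingers": 1}

```text
clock: 10.68
eef_pos: [0.4694, 0.2192, 0.079]
tool_rot: [0.773, 0.634, -0.0, -0.0]
ft_force: [-0.2, -0.0, 0.3]
grip_width: -0.0002
grasp_force: 0.0
```

```bash
python3 - <<'E'
from h import *
o=bot.get_obs();print(o['eef_pos'],o['ft_force'],o['ft_torque'])
c=snap('scene');print(cv2.cvtColor(c['image'],cv2.COLOR_RGB2GRAY)[222:250,250:280])
E
```

```text
[0.46938903 0.21916215 0.07897041] [-0.15288607 -0.00946391  0.26793783] [-0.00315431 -0.03322151  0.01460864]
[[109 110 109 109  93  69  60  48  36  38  35  36  38  37  36  37  39  36
   41  42  42  41  43  44  43  45  55  71  82 102]
 [112 108 111 109 107  88  71  53  39  36  41  39  38  41  41  36  39  38
   40  42  41  37  35  42  38  55  82 100 109 109]
 [112 107 109 111 108  89  70  46  40  39  41  36  39  38  37  37  40  40
   39  36  41  42  42  53  71  82 105 108 111 111]
 [110 111 111 108 110  91  72  53  50  44  44  41  37  36  37  39  37  40
   40  41  46  51  69  84 102 108 109 109 111 112]
 [111 110 111 108 109  99  75  50  60  58  51  37  41  39  38  40  37  41
   51  69  80  83 100 103 108 109 112 112 113 113]
 [112 106 110 110 109 101  74  57  69  72  58  44  40  39  42  38  40  46
   82 101 105 106 106 111 110 111 113 112 113 113]
 [111 111 110 108 110 100  75  52  66  74  57  41  41  37  40  39  44  57
  101 108 110 109 110 109 110 111 110 113 111 108]
 [109 108 110 110 109 102  78  54  68  74  57  45  39  41  42  41  43  59
  104 107 109 110 109 110 110 111 109 11
[... 1811 characters left out ...]
 35  35  42  38  36  41
   38  44  66  71  73  70  74  72  72  70  70  72]
 [106  80  70  70  67  61  46  42  39  42  39  41  39  39  39  39  41  40
   42  47  69  73  73  72  70  71  67  69  65  57]
 [104  90  75  72  62  56  54  44  42  38  40  41  42  42  41  41  39  45
   55  63  70  71  72  73  70  66  67  61  50  43]
 [101 105  89  73  62  59  63  67  54  49  42  42  39  40  44  44  52  58
   86  88  88  75  67  67  66  62  55  44  41  36]
 [ 96 101 104  81  67  63  76  93  82  69  64  62  50  54  61  65  80  88
  109 110 107  79  67  65  61  51  41  42  38  42]
 [ 88  93  96  94  81  77  98  99  98  97  91  88  75  81  88  93 108 112
  111 111 104  79  65  57  55  42  37  41  39  40]]
```

The scene pixels suggest the real tip is still above the button, and force is still zero. I keep going down gently.

Request:
carry_out:
  plan:
    - {"dx": 0,"dy": 0,"dz": 0.6,"twist": 0,"fingers": 1}
    - {"dx": 0,"dy": 0,"dz": 1.2,"twist": 0,"fingers": 1}
    - {"dx": 0,"dy": 0,"dz": 1.8,"twist": 0,"fingers": 1}
    - {"dx": 0,"dy": 0,"dz": 2.4,"twist": 0,"fingers": 1}
    - {"dx": 0,"dy": 0,"dz": 3,"twist": 0,"fingers": 1}

```text
clock: 11.15
eef_pos: [0.4694, 0.2192, 0.076]
tool_rot: [0.773, 0.634, -0.0, -0.0]
ft_force: [0.2, -0.2, -0.5]
grip_width: 0.0001
grasp_force: 0.0
```

```bash
python3 - <<'E'
from h import *
o=bot.get_obs();print(o['eef_pos'],o['ft_force'],o['grip_width'])
c=snap('scene');g=cv2.cvtColor(c['image'],cv2.COLOR_RGB2GRAY)
print('row end of light finger face',[(v,int(g[v,259])) for v in range(228,246)])
c=snap('wrist');g=cv2.GaussianBlur(cv2.cvtColor(c['image'],cv2.COLOR_RGB2GRAY),(3,3),0)
print(g[150:330:6,240:325:5])
E
```

```text
[0.46943366 0.2191804  0.07601202] [ 0.16008892 -0.21292425 -0.50559954] 0.00010719539390227245
row end of light finger face [(228, 74), (229, 75), (230, 75), (231, 74), (232, 74), (233, 73), (234, 74), (235, 73), (236, 76), (237, 73), (238, 66), (239, 46), (240, 36), (241, 39), (242, 36), (243, 40), (244, 37), (245, 38)]
[[190 194 195 184 201 206 209 209 209 205 208 220 120 117 129 219 212]
 [190 194 196 185 201 206 209 209 178 113 115 118 110 117 179 219 211]
 [189 194 196 185 199 207 209 208 209 204 207 212  92 117 142 218 210]
 [111 110 114 109 172 206 207 207 208 205 207 212  45  60  63  64  61]
 [147 155  92  59 141 196 197 198 184 140  94  97  35  36  72 101  93]
 [188 182  40  27  27  24  25  25  25  25  25  25  25  21  25 121 110]
 [188 166  39  34  34  34  34  34  34  34  34  34  34  34  33 118 110]
 [187  54  36  34  34  34  34  34  34  34  34  34  35  34  33  91 109]
 [172  52  58  58  58  57  59  59  59  61  61  61  61  56  51  38 109]
 [ 87  94  94  93  91  91  91  90  89  99  99  99  99  99  91  70  95]
 [ 95 111 117 115 114 113 111  76 109 122 126 124 124 124 115  89 
[... 654 characters left out ...]
 59  11   9  47  54  50   8  51  54  46  16  17  66  80 103]
 [ 49  54  18  11  11  51  54  49   9  50  54  50  10  11  27  77 100]
 [ 48  53  12  12  12  53  53  48   9  50  54  54  12  13  12  58  99]
 [ 58  47  15  15  15  54  54  44   8  46  54  54  14  15  15  50  99]
 [ 57  29  10  11  12  54  54  43   9  43  54  54  11  10  10  30  99]
 [ 57  15  11  11  14  54  54  39   9  41  54  54  13  10  10  13  99]
 [ 72  11  11  11  11  11  34  58  14  62  35  11  11  11  11  11  96]
 [ 11  11  12  11  13  10  10  33  13  36  11  11  13  12  12  10  11]
 [ 10  11  10  10  11  11  11  11  13  11  11  11  10  11  11  11  11]
 [ 11  11  11  11  11  10  11  12  14  11  11  11  10  10  11  11  11]]
```

Request:
carry_out:
  plan:
    - {"dx": 0,"dy": 0,"dz": 0.8,"twist": 0,"fingers": 1}
    - {"dx": 0,"dy": 0,"dz": 1.6,"twist": 0,"fingers": 1}
    - {"dx": 0,"dy": 0,"dz": 2.4,"twist": 0,"fingers": 1}
    - {"dx": 0,"dy": 0,"dz": 3.2,"twist": 0,"fingers": 1}
    - {"dx": 0,"dy": 0,"dz": 4,"twist": 0,"fingers": 1}

```text
clock: 11.67
eef_pos: [0.4695, 0.2192, 0.072]
tool_rot: [0.773, 0.634, -0.0, -0.0]
ft_force: [0.1, 0.2, 0.5]
grip_width: 0.0
grasp_force: 0.0
```

```bash
python3 - <<'E'
from h import *
o=bot.get_obs();print(o['eef_pos'],o['ft_force'])
c=snap('wrist');t,M=tool(o)
for d in(0,.01,.02):print(d,proj(c,t-[0,0,-d]),proj(c,t+M@[.011,0,-d]))
g=cv2.GaussianBlur(cv2.cvtColor(c['image'],cv2.COLOR_RGB2GRAY),(3,3),0)
print(g[216:300:3,240:325:5])
E
```

```text
[0.4694698  0.219173   0.07202681] [0.11086989 0.24273133 0.48402666]
0 [282.30757176 253.64118114] [282.36304571 234.42476646]
0.01 [282.43188616 262.06355754] [282.49299776 241.94182675]
0.02 [282.57059043 271.46085583] [282.63830787 250.34727236]
[[103 115 122 121 120 119  87  88  67 117 124 132 131 130 121  93  64]
 [102 115 123 121 118  79  50  50  50  59  70 124  99 104 121  92  62]
 [ 99 114 122 121 118  66  50  50  50  57  69  70  70  75  80  92  64]
 [ 97 115 122 121 119  50  50  50  50  63  69  70  70  70  71  89  63]
 [ 99 114 122 120 119  50  49  50  50  50  63  70  70  70  68  62  66]
 [ 98 114 111 120 119  55  50  49  46  50  53  64  70  70  68  61  71]
 [ 99 114 102 120 118  53  27  14  11  18  33  59  70  71  68  61  70]
 [100 114 121 119 108  12   9   9   9   9  10  25  70  71  68  61  77]
 [100 113 121 118  30  10   7   6   6   6   8   9  45  70  68  61  79]
 [ 99 113 120  38  16   6   6   6   7   6   6   8  15  65  68  60  80]
 [ 97 113 119  23  10   5   7   6   7   6   6   5  15  38  68  61  83]
 [ 95 116 101  20   6   6   7   9  10   7   6   6   8  17  68  60  83
[... 438 characters left out ...]
 39   9  10  46  54  50   9  51  54  46  17  14  64  62 101]
 [ 50  55  44  11  10  50  54  49   9  50  54  49  10  11  62  83 100]
 [ 41  55  18  10  10  51  54  49   8  51  54  50  11  11  20  82  94]
 [ 39  55  10  10  11  53  54  49   8  50  54  52  11  10  10  78  89]
 [ 35  54  12  12  12  53  54  48   9  49  54  54  12  12  13  60  81]
 [ 32  52  12  11  12  54  54  44   9  46  54  54  11  12  11  55  80]
 [ 34  49  14  15  14  54  54  44   9  46  54  54  14  15  15  53  80]
 [ 31  38  11  10  11  54  54  44   9  46  54  54  11  10  10  43  80]
 [ 29  30  10  10  11  54  54  43   8  43  54  54  11  10  11  32  80]
 [ 27  21  11  10  13  54  54  39   8  41  54  54  12  11  10  22  80]]
```

Request:
carry_out:
  plan:
    - {"dx": 0,"dy": 0,"dz": 0.8,"twist": 0,"fingers": 1}
    - {"dx": 0,"dy": 0,"dz": 1.6,"twist": 0,"fingers": 1}
    - {"dx": 0,"dy": 0,"dz": 2.4,"twist": 0,"fingers": 1}
    - {"dx": 0,"dy": 0,"dz": 3.2,"twist": 0,"fingers": 1}
    - {"dx": 0,"dy": 0,"dz": 4,"twist": 0,"fingers": 1}

```text
clock: 12.13
eef_pos: [0.4694, 0.2192, 0.068]
tool_rot: [0.773, 0.634, -0.0, -0.0]
ft_force: [-0.5, 0.2, 0.8]
grip_width: -0.0002
grasp_force: 0.0
```

```bash
python3 - <<'E'
from h import *
o=bot.get_obs();t,M=tool(o);print(t,o['ft_force'],o['joint_pos'].round(3))
c=snap('scene');g=cv2.cvtColor(c['image'],cv2.COLOR_RGB2GRAY)
print('tcp px',proj(c,t),'10 above',proj(c,t+[0,0,.01]),'btn top up',proj(c,[.470,.2195,.091]))
print(g[228:252,250:274])
E
```

```text
[0.46944876 0.2192038  0.06802394] [-0.45072133  0.16278964  0.84256055] [ 0.437  0.379 -0.182  1.01   0.     2.205]
tcp px [261.62905789 246.0609011 ] 10 above [261.52984746 242.85857642] btn top up [261.13030507 238.5969988 ]
[[108 110 110 110 110  98  75  49  47  42  42  38  42  38  40  38  36  38
   38  38  40  42  45  57]
 [111 110 110 110 110 101  75  53  55  46  44  39  40  41  40  39  40  41
   42  45  53  69  75  84]
 [112 111 109 111 110  99  78  51  68  60  53  40  40  36  40  36  42  39
   55  73  87 102 107 108]
 [109 112 111 112 109  94  71  53  68  72  62  37  38  39  45  38  39  50
   82 103 107 111 111 104]
 [115 111 109 108 109 100  74  51  66  77  66  41  40  39  37  40  40  58
  101 111 110 105 100  84]
 [113 111 109 109 110 107  81  51  68  75  67  45  42  36  41  38  38  58
  104 105  98  83  78  71]
 [112 113 111 110 109 109  78  55  68  74  67  46  37  38  41  37  39  53
   92  83  73  68  70  69]
 [112 107 112 108 109 106  78  54  67  73  66  46  40  39  42  39  37  47
   66  70  71  71  71  71]
 [111 112 111 109 108 105  82  56  68  74  68  45  42  40  39  3
[... 852 characters left out ...]
07  92  74  69  60  47  40  39  38  39  38  39  39  41  41  41  37
   44  47  66  76  71  74]
 [106 108 103  79  62  60  54  44  45  42  38  36  39  38  40  43  40  45
   51  63  72  72  70  70]
 [100 106 100  81  63  62  58  51  46  40  41  43  35  44  42  44  48  60
   79  84  77  72  71  69]
 [ 94  97  97  95  70  64  61  57  54  51  55  61  49  51  61  64  80  89
  106 110  89  71  66  69]
 [ 84  90  95  96  79  74  66  61  76  77  87  87  75  79  88  95 108 112
  112 108 100  70  61  60]
 [ 75  85  90  94  97  96  80  79  95 100  98 105 101 102 107 111 112 109
  103  95  91  68  61  52]
 [ 64  78  84  90  95  99  97 100 102 103 105 104 106 109 110 110 103  95
   90  87  83  68  57  46]]
```

The button hasn't moved. Both views put the real tips about 25 mm above the stated TCP, at z≈0.094 against 0.091 for the button top, so contact should come within a few mm.

Request:
carry_out:
  plan:
    - {"dx": 0,"dy": 0,"dz": 0.8,"twist": 0,"fingers": 1}
    - {"dx": 0,"dy": 0,"dz": 1.6,"twist": 0,"fingers": 1}
    - {"dx": 0,"dy": 0,"dz": 2.4,"twist": 0,"fingers": 1}
    - {"dx": 0,"dy": 0,"dz": 3.2,"twist": 0,"fingers": 1}
    - {"dx": 0,"dy": 0,"dz": 4,"twist": 0,"fingers": 1}

```text
clock: 12.6
eef_pos: [0.4697, 0.2194, 0.0646]
tool_rot: [0.773, 0.634, 0.0, 0.0]
ft_force: [-1.4, -1.1, 5.7]
grip_width: 0.0002
grasp_force: 2.4
```

Contact, at 5.7 N. I keep pressing.

Request:
carry_out:
  plan:
    - {"dx": 0,"dy": 0,"dz": 1,"twist": 0,"fingers": 1}
    - {"dx": 0,"dy": 0,"dz": 2,"twist": 0,"fingers": 1}
    - {"dx": 0,"dy": 0,"dz": 3,"twist": 0,"fingers": 1}
    - {"dx": 0,"dy": 0,"dz": 4,"twist": 0,"fingers": 1}
    - {"dx": 0,"dy": 0,"dz": 5,"twist": 0,"fingers": 1}

```text
clock: 13.02
eef_pos: [0.4696, 0.2193, 0.0591]
tool_rot: [0.773, 0.634, 0.0, -0.0]
ft_force: [-0.3, 0.4, 4.1]
grip_width: -0.0001
grasp_force: 2.4
```

Request:
carry_out:
  plan:
    - {"dx": 0,"dy": 0,"dz": 0.5,"twist": 0,"fingers": 1}
    - {"dx": 0,"dy": 0,"dz": 1,"twist": 0,"fingers": 1}
    - {"dx": 0,"dy": 0,"dz": 1.5,"twist": 0,"fingers": 1}
    - {"dx": 0,"dy": 0,"dz": 2,"twist": 0,"fingers": 1}
    - {"dx": 0,"dy": 0,"dz": 2,"twist": 0,"fingers": 1}

```text
clock: 13.43
eef_pos: [0.4698, 0.2192, 0.0588]
tool_rot: [0.773, 0.634, 0.001, 0.0]
ft_force: [-2.6, -2.1, 15.6]
grip_width: 0.0001
grasp_force: 7.6
```

The travel has stopped and the force is rising, so the button has bottomed out. One more small push, then I lift off.

Request:
carry_out:
  plan:
    - {"dx": 0,"dy": 0,"dz": 0.5,"twist": 0,"fingers": 1}
    - {"dx": 0,"dy": 0,"dz": 1,"twist": 0,"fingers": 1}
    - {"dx": 0,"dy": 0,"dz": 1.5,"twist": 0,"fingers": 1}
    - {"dx": 0,"dy": 0,"dz": 1.5,"twist": 0,"fingers": 1}
    - {"dx": 0,"dy": 0,"dz": 1.5,"twist": 0,"fingers": 1}

```text
clock: 13.85
eef_pos: [0.4701, 0.2192, 0.0586]
tool_rot: [0.773, 0.634, 0.001, 0.001]
ft_force: [-6.3, -2.9, 22.8]
grip_width: 0.0001
grasp_force: 11.6
```

Request:
carry_out:
  plan:
    - {"dx": 0,"dy": 0,"dz": -5,"twist": 0,"fingers": 1}
    - {"dx": 0,"dy": 0,"dz": -20,"twist": 0,"fingers": 1}
    - {"dx": 0,"dy": 0,"dz": -50,"twist": 0,"fingers": 1}
    - {"dx": 0,"dy": 0,"dz": -80,"twist": 0,"fingers": 1}
    - {"dx": 0,"dy": 0,"dz": -100,"twist": 0,"fingers": 1}

```text
clock: 14.27
eef_pos: [0.47, 0.2193, 0.1572]
tool_rot: [0.773, 0.634, 0.001, 0.0]
ft_force: [0.8, 0.7, 0.3]
grip_width: -0.0003
grasp_force: 0.0
```

Request:
carry_out:
  plan:
    - {"dx": -30,"dy": 0,"dz": -10,"twist": 0,"fingers": 1}
    - {"dx": -60,"dy": 0,"dz": -20,"twist": 0,"fingers": 1}
    - {"dx": -90,"dy": 0,"dz": -30,"twist": 0,"fingers": 1}
    - {"dx": -120,"dy": 0,"dz": -30,"twist": 0,"fingers": 1}
    - {"dx": -120,"dy": 0,"dz": -30,"twist": 0,"fingers": 1}

```text
clock: 14.68
eef_pos: [0.4447, 0.0975, 0.1855]
tool_rot: [0.775, 0.632, -0.001, 0.001]
ft_force: [-1.7, -1.1, 0.1]
grip_width: 0.0
grasp_force: 0.0
```

Request:
carry_out:
  plan:
    - {"dx": -30,"dy": 0,"dz": 0,"twist": 0,"fingers": 1}
    - {"dx": -60,"dy": 0,"dz": 0,"twist": 0,"fingers": 1}
    - {"dx": -90,"dy": 0,"dz": 0,"twist": 0,"fingers": 1}
    - {"dx": -120,"dy": 0,"dz": 0,"twist": 0,"fingers": 1}
    - {"dx": -120,"dy": 0,"dz": 0,"twist": 0,"fingers": 1}

```text
clock: 15.1
eef_pos: [0.4211, -0.0197, 0.1847]
tool_rot: [0.775, 0.632, -0.001, 0.0]
ft_force: [0.1, -0.4, -0.6]
grip_width: 0.0003
grasp_force: 0.0
```

```bash
python3 - <<'E'
from h import *
c=snap('scene');g=cv2.cvtColor(c['image'],cv2.COLOR_RGB2GRAY);print(g[234:252,250:274])
T=snap('top');im=T['image'];g=cv2.cvtColor(im,cv2.COLOR_RGB2GRAY)
C=np.array([.4753,.2441,0]);a=np.radians(78.9);l=np.array([np.cos(a),np.sin(a),0]);n=np.array([-l[1],l[0],0])
def prof(z,x0,x1,ys):
    out=[]
    for x in np.arange(x0,x1,.003):
        q=np.array([proj(T,[*(C+x*l+y*n)[:2],z]) for y in ys],np.float32)
        out.append((round(x*1000),int(cv2.remap(g,q[:,0].copy(),q[:,1].copy(),1).mean())))
    return out
Y=np.arange(-.012,.013,.004)
print('case top z',prof(.076,-.115,.03,Y));print('tape z.029',prof(.029,.09,.145,np.arange(-.008,.009,.004)))
print('mark',prof(.01,-.003,.02,[-.06,-.05,.05,.06]))
E
```

```text
[[175 174 172 171 171 172 171 172 173 172 172 170 172 171 169 170 169 161
  154 130 111 109 110 110]
 [175 174 171 171 172 170 171 172 171 173 173 174 171 171 169 162 156 129
  112 110 114 107 110 110]
 [174 174 171 172 171 170 169 171 171 173 173 174 168 160 154 131 110 109
  111 112 113 111 112 112]
 [173 173 172 172 171 171 170 169 168 164 163 156 150 122 101  99 103 110
  111 112 112 111 111 113]
 [174 173 172 171 172 171 168 164 155 133 110  86  76  66  60  69  87 101
  109 110 110 113 114 112]
 [174 174 173 173 170 168 160 151 117  77  66  56  55  52  55  59  62  79
  102 111 112 112 112 111]
 [173 172 172 169 160 156 127 108  73  58  50  52  54  53  54  53  54  57
   76 101 110 114 115 115]
 [172 169 162 159 133 126  92  65  54  52  54  56  55  53  54  55  51  49
   57  84 110 113 116 113]
 [162 154 132 127 113 107  69  55  56  55  54  53  56  55  54  52  55  55
   55  76 106 114 114 113]
 [133 113 110 117 111  95  61  50  56  55  58  52  54  54  50  53  57  55
   51  60  96 114 116 116]
 [112 114 112 111 111 101  64  50  55  55  56  55  55  54  54  52  53  51
   48  59  99 11
[... 918 characters left out ...]
0, 106), (-67, 105), (-64, 107), (-61, 106), (-58, 105), (-55, 105), (-52, 107), (-49, 106), (-46, 107), (-43, 101), (-40, 67), (-37, 55), (-34, 48), (-31, 46), (-28, 46), (-25, 46), (-22, 46), (-19, 45), (-16, 52), (-13, 68), (-10, 94), (-7, 107), (-4, 106), (-1, 105), (2, 87), (5, 93), (8, 154), (11, 154), (14, 140), (17, 151), (20, 152), (23, 140), (26, 166), (29, 169)]
tape z.029 [(90, 167), (93, 172), (96, 179), (99, 174), (102, 163), (105, 166), (108, 155), (111, 145), (114, 150), (117, 150), (120, 151), (123, 143), (126, 138), (129, 140), (132, 148), (135, 144), (138, 159), (141, 171), (144, 170)]
mark [(-3, 143), (0, 145), (3, 147), (6, 108), (9, 91), (12, 154), (15, 159), (18, 158)]
```

The button top is about 2.6 px (8 mm) lower, so it is locked. The case spans board x from -105 to +6.5 mm, with the line at +8. The hook is on the batten and the arm is clear, so I hand in.

```bash
python3 -c "
from h import *
print(job_done())"
```

```text
the job is handed in; nothing more can be done
None
```

I handed in the job after about 15 s: the tape is hooked over the batten's far side, locked and square, and the case front measures within about 2 mm of the line. The judge gave no verdict, and I viewed 11 pictures, one over the limit of 10.

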